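Move the stop tube to the other push-in coupling

ROBOT

A 6-joint arm with a two-finger parallel gripper is mounted at the origin on a cart in front of the work surface, level with it; the furniture and walls round the work are solid. World frame = base frame: x ahead of the robot, y to its left, z up, the work surface at z = 0. Lengths are in m, angles in degrees, forces in N, time in s.
With the tool pointing down it reaches from about 0.25 to 0.725 m from the base axis. Payload 9.7 kg.
Tool frame: the origin (TCP) lies midway between the tips of the shut fingers; the grasp point (between the pads) lies 19 mm behind it; z points along the fingers, y is the direction in which the jaws open and shut (so a half turn about z gives the same grasp; the last joint's range is limited). The gripper opens to 85 mm and grips with 20 to 120 N. Pads are 22 mm wide; open, the fingers measure 114 mm over their backs; the gripper's body (76 mm by 85 mm) begins 54 mm behind the grasp point. The pads swing forward as they close: fully open they stand 13 mm farther back than shut.
Start: joints at [-76.089, 4.979, 10.078, 95.1, 0, 90], TCP at [0.132, -0.534, 0.231] pointing down, gripper open.
Joint ranges: [-179.16, 179.16], [-48.56, 103.87], [-65.8, 70.77], [-126.05, 130.52], [-82.76, 87.17], [-180, 180]. Speed limits (degrees/s): [127.2, 127.2, 147.25, 180, 180, 180].

INTERFACE

Orientations are given as [roll, pitch, yaw] about the fixed x, y, z axes, in that order (R = Rz(yaw) Ry(pitch) Rx(roll)).
In Python, from workcell import get_obs, camera, get_calibration, job_done gives the robot as it stands.
- The arm moves only by the tool play_rows, never from a script. Its argument "commands" is text: rows parted by semicolons, each of 5 numbers parted by spaces: the opening, from 0 (shut) to 1 (fully open), then the shift along the world's x, y, z in mm, then the turn about the world's z in degrees. A call has 1 to 10 rows; each row is the pose to reach, as a shift and turn from the pose commanded when the call began; what a row does not reach only later rows make up. A row lasts 1/12 s, in which the tool goes at most 41.7 mm and 7.16 degrees, less where a joint would pass 70% of its speed; a pose out of reach is approached as far as the arm can. A call with a gripper value outside its range is refused whole. The fingers move at their own pace and stop on an object; "force" is the grip in N (left out, the last holds). Time passes only in rows, so rows that repeat a pose let the fingers close. It gives the time, the measured TCP pose, the force and the opening at its end, in the units of the state.
- get_obs(): the state, without advancing time (a new reading comes with each control period).
- camera(name): name is "scene" or "top"; returns the picture (480x640x3 uint8, red, green, blue); there is no depth.
- get_calibration(name): a dict with "fx", "fy", "cx", "cy" (pixels), "eye" and "attitude" of the camera in the world. Camera axes: x right, y down, z forward; pixel columns grow to the right and rows downward; lengths in m; the calibration is good to about 2 mm. A picture is of the moment at which its call begins. get_calibration takes no time and is no camera call.
- job_done(): hands the job in, once; it reports no verdict.
The state is a dict: "time": time; "q": joint angles; "qd": joint speeds; "joint_efforts": joint torques, N m; "ee_pos": TCP position; "tcp_rot": TCP orientation; "wrist_force": force on the tool from outside, world axes, zero at the start; "torque": the same for the moment, N m; "opening": finger opening in m.
Only numpy, scipy, OpenCV 4.12 (cv2) and the standard library are available. Lean on these libraries where they do the work, as an engineer would, in place of code of your own. Each camera call takes 0.05 s, during which the arm holds its last target.

TASK

Move the steel stop tube from the push-in coupling it is locked in to the empty one beside it: press the release collar down so that the tube springs loose, draw it out, and push it gently into the other coupling past the grip of the jaws until it snaps home and stays locked when you let go. Force nothing: never tug at the tube while it is locked and never lean hard on collar, tube or coupling; leave the glassware and the rack where they stand.

Things in the scene. Friction and masses are not known exactly. Their poses are not given: they have to be found in the camera images.
- tube: plain upright steel tube, 90 mm long, 16 mm across, about 0.08 kg. Origin: centre of its lower end, z up along it. Lower end: cone nose (9 mm wide at the tip, 16 mm wide from 6 to 10 mm up), locking groove (10 mm wide, 10 to 18 mm up), then plain 16 mm shank. Locked at the start, its origin is 34 mm above the coupling's; pressed free, the seat lifts it 9 to 13 mm and it stays loose, leaning a little.
- tube_top (a point): centre of the tube's top end, 90 mm above its origin; about 40 mm of shank show above the collar while it is locked. Take it by the uppermost 26 mm of the shank, so that the fingers stay clear of the collar when the tube is home.
- coupling_a: Fixed bench-mounted push-in coupling: grey foot 92x92x10 mm, aluminium housing 60 mm across, black release collar on top, inside it a steel funnel mouth (25 mm wide, 9 mm below the collar's top) to an 18 mm bore with two sprung jaws over a sprung seat. Origin: centre of the foot's underside, z up along the bore. Holds the tube at the start, in either of two places.
- coupling_b: Fixed bench-mounted push-in coupling: grey foot 92x92x10 mm, aluminium housing 60 mm across, black release collar on top, inside it a steel funnel mouth (25 mm wide, 9 mm below the collar's top) to an 18 mm bore with two sprung jaws over a sprung seat. Origin: centre of the foot's underside, z up along the bore. The empty one. Its collar and works lie up to 8 mm higher or lower, which no pose tells: find them by feel.
- coupling_a_collar (a joint): travel (m) of the release collar of the coupling holding the tube: 0 up, 0.007 down on a solid stop; springs back. Flat black ring, 34 mm inside, 66 mm outside diameter, its top 84 mm above the coupling's origin when up. Press the ring straight down, on one side or both: 5 N start it, 9 N hold it fully down; it opens the jaws, which let go by 5.5 mm.
- coupling_b_collar (a joint): the same for the empty coupling, its top 76 to 92 mm above the coupling's origin when up: 0 up, 0.007 fully down. Jaws and collar move together, so the entering nose draws it down about 4 mm, and it snaps back to 0 when the jaws lock. The push grows to 6 to 12 N as the nose parts the jaws.
- coupling_b_seat (a joint): travel (m) of the sprung seat inside the empty coupling: 0 free (up), 0.012 pressed down on its solid stop by the tube's end; 3 N at 0, 5 N at full travel. It pushes the tube back up unless the jaws have locked; locked it reads about 0.010. Fully down, the tube's origin is 24 to 40 mm above the coupling's; the jaws snap shut behind the nose 2 mm before.
- beaker: bystander: clear glass beaker 66x66x83 mm, origin at the centre of its underside
- rack: bystander: clear acrylic tube rack 46x142x68 mm, empty, origin at the centre of its underside
- amber_vial: bystander: brown glass bottle with grey cap, 44 mm diameter, 122 mm tall, origin at the centre of its underside

How it is judged:
By the outcome, as a careful person would: the job done as asked, in the order asked, and still so for the second after the job is handed in, with the robot touching nothing.
It also fails if it takes over 56 s, if anything falls off the work surface, if the arm or the gripper's body presses on something with over 40 N, if the wrist force passes 120 N, or if a joint passes its speed limit or range.

## Working session

There is one attempt and no reset: what is moved stays moved. The work goes in short steps, Python scripts to look and compute and a tool call to move; the robot and the scene stay as the last step left them, time stands still between calls to the robot, and variables do not carry over. Pictures are saved under pics/ and viewed, and the job is handed in when it is done.

Besides the shell and the picture viewer there is one more tool, called after ">>>" by a JSON object that holds its "method" and its "body". play_rows: Moves the arm, as the interface text tells. Its arguments: {"type":"object","properties":{"commands":{"type":"string"},"force":{"type":"number"}},"required":["commands"]}

```bash
mkdir -p pics
python3 - <<'E'
from workcell import *
import cv2
print(get_obs())
for n in("scene","top"):
    print(n,get_calibration(n))
    cv2.imwrite(f"pics/{n}0.png",camera(n)[:,:,::-1])
E
```

```text
{'time': 0.0, 'q': array([-7.60886711e+01,  5.01126954e+00,  1.00354522e+01,  9.50980081e+01,
        2.28661227e-04,  9.00010101e+01]), 'qd': array([-5.78389915e-06,  6.64752144e-02, -4.39938756e-03,  5.62978081e-02,
        4.87356734e-02,  3.82901097e-02]), 'joint_efforts': array([ 8.30710778e-04, -5.20391464e+01,  4.64801073e+01,  1.63178961e-02,
       -1.18132832e-05,  2.79661538e-05]), 'ee_pos': array([ 0.13218123, -0.53366233,  0.23059037]), 'tcp_rot': array([-1.79926175e+02, -2.27359530e-04,  1.39103185e+01]), 'wrist_force': array([ 1.25862866, -0.58841093,  0.104318  ]), 'torque': array([0.04014318, 0.02954163, 0.00907468]), 'opening': 0.08548820850738226}
scene {'fx': 448.2696790007373, 'fy': 448.2696790007373, 'cx': 327.2732098746537, 'cy': 240.9367576184736, 'eye': array([0.13345175, 0.69282452, 0.67821439]), 'attitude': array([-1.22197829e+02, -1.12212009e-01, -1.47837694e+02])}
top {'fx': 533.7797263713156, 'fy': 533.7797263713156, 'cx': 324.54855402975835, 'cy': 240.29573803611441, 'eye': array([ 0.47138162, -0.11951286,  1.27322694]), 'attitude': array([-173.18096258,    0.27552529,  -88.45841421])}
```

View pics/scene0.png

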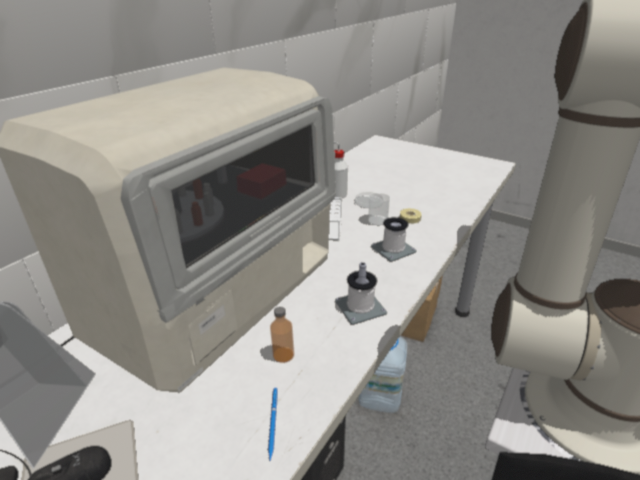

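View pics/top0.png

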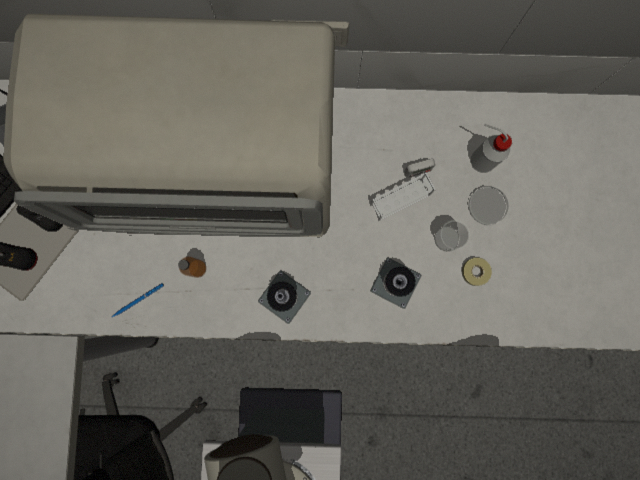

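Tube stands in the left coupling (top 282,296; scene 362,280); the empty one is at top 400,281 / scene 395,225. Zooming in to measure.

```bash
cat > h.py <<'E'
import numpy as np, cv2
from scipy.spatial.transform import Rotation as R
from workcell import *
def cal(n):
    c=get_calibration(n); return c,R.from_euler('xyz',c['attitude'],degrees=True).as_matrix()
def ray(n,u,v):
    c,M=cal(n); return c['eye'],M@np.array([(u-c['cx'])/c['fx'],(v-c['cy'])/c['fy'],1])
def plane(n,u,v,z):
    e,d=ray(n,u,v); return e+d*(z-e[2])/d[2]
def proj(n,p):
    c,M=cal(n); q=M.T@(np.array(p)-c['eye']); return q[0]/q[2]*c['fx']+c['cx'],q[1]/q[2]*c['fy']+c['cy']
def tri(u1,v1,u2,v2):
    a,d=ray('top',u1,v1); b,e=ray('scene',u2,v2)
    s,t=np.linalg.lstsq(np.c_[d,-e],b-a,rcond=None)[0]
    p,q=a+s*d,b+t*e; return (p+q)/2,np.linalg.norm(p-q)
def crop(n,im,x,y,w,h,k,name):
    cv2.imwrite(f"pics/{name}.png",cv2.resize(im[y:y+h,x:x+w,::-1],None,fx=k,fy=k,interpolation=cv2.INTER_CUBIC))
E
python3 - <<'E'
from h import *
t=cv2.imread("pics/top0.png")[:,:,::-1]; s=cv2.imread("pics/scene0.png")[:,:,::-1]
crop('top',t,250,250,180,80,4.4,'tc'); crop('scene',s,325,200,100,130,4.5,'sc')
print(plane('top',282,296,.084),plane('top',400,281,.084))
# feet: grey-blue mask
for im,n in((t,'top'),(s,'scene')):
    hsv=cv2.cvtColor(im.copy(),cv2.COLOR_RGB2HSV)
    for u,v in ([(268,298),(378,290)] if n=='top' else [(350,310),(385,255)]): print(n,im[v,u],hsv[v,u])
E
```

```text
[ 0.48656942 -0.01901683  0.084     ] [ 0.52674118 -0.28002168  0.084     ]
top [19 19 20] [120  13  20]
top [81 87 84] [75 18 87]
scene [84 85 85] [90  3 85]
scene [105 112 113] [ 94  18 113]
```

View pics/tc.png

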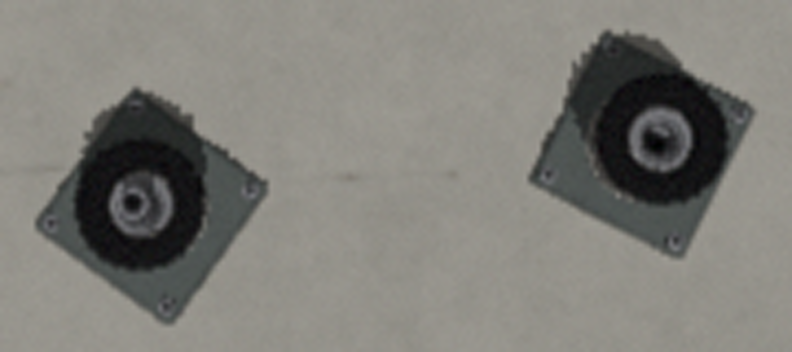

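View pics/sc.png

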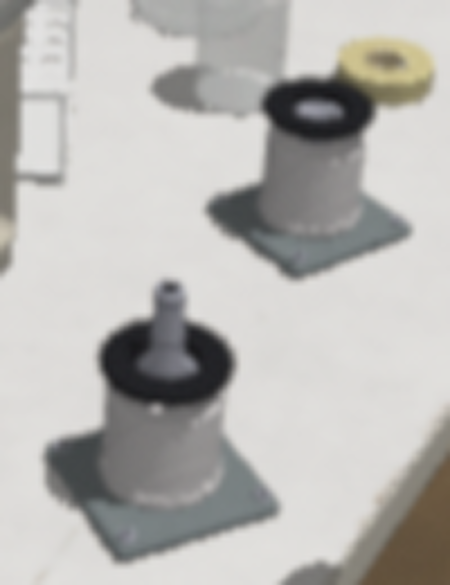

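Run:
```python
from h import *
t=cv2.imread("pics/top0.png"); s=cv2.imread("pics/scene0.png")
def ring(im,x0,y0,x1,y1,th):
    k=8
    g=cv2.resize(cv2.cvtColor(im[y0:y1,x0:x1],cv2.COLOR_BGR2GRAY),None,fx=k,fy=k,interpolation=cv2.INTER_CUBIC)
    m=(g<th).astype(np.uint8)
    cs,_=cv2.findContours(m,cv2.RETR_EXTERNAL,cv2.CHAIN_APPROX_NONE)
    c=max(cs,key=cv2.contourArea); c=cv2.convexHull(c); e=cv2.fitEllipse(c)
    return [x0+(e[0][0]+.5)/k-.5,y0+(e[0][1]+.5)/k-.5,e[1][0]/k,e[1][1]/k]
P={}
for th in(35,45):
  for n,bt,bs in(('a',(262,275,302,318),(340,268,384,292)),('b',(380,258,422,302),(378,214,412,236))):
    a=ring(t,*bt,th); b=ring(s,*bs,th+10); print(th,n,np.round(a,2),np.round(b,2),tri(a[0],a[1],b[0],b[1]), plane('top',a[0],a[1],.084))
for n,q in(('a',[(137,88),(268,185),(170,325),(37,222)]),('b',[(612,32),(755,108),(680,258),(530,182)])):
    w=np.array([plane('top',250+(u+.5)/4.4-.5,250+(v+.5)/4.4-.5,.010)[:2] for u,v in q])
    d=[np.degrees(np.arctan2(*(w[(i+1)%4]-w[i])[::-1]))%90 for i in range(4)]
    print(n,w.mean(0),d,[np.linalg.norm(w[(i+1)%4]-w[i]) for i in range(4)])
for n,q in(('a',[(45,455),(118,560),(278,510),(210,400)]),):pass
# tube top
u,v=250+132.5/4.4,250+203/4.4; print('tubetop',plane('top',u,v,.124), tri(u,v,325+169/4.5,200+286/4.5))
print('vial',plane('top',194,266,.122),plane('top',197,268,0.06),'beaker',plane('top',448,233,.08))
```

```text
35 a [281.24 295.37  29.37  30.54] [361.38 280.43  17.4   27.29] (array([ 0.4885735 , -0.016515  ,  0.07828145]), np.float64(0.0012864196491473951)) [ 0.48790919 -0.01727617  0.084     ]
35 b [399.85 280.71  29.59  30.33] [395.28 223.9   12.22  22.39] (array([ 0.52850337, -0.27963592,  0.08126695]), np.float64(0.002170847698790368)) [ 0.52737178 -0.279683    0.084     ]
45 a [281.76 292.75  29.94  37.6 ] [361.41 280.45  18.08  27.83] (array([ 0.49218172, -0.01832067,  0.07597674]), np.float64(0.0037103775078684807)) [ 0.49372041 -0.01823127  0.084     ]
45 b [397.09 277.71  30.11  40.82] [395.33 223.87  12.91  22.98] (array([ 0.53096867, -0.27474794,  0.08340464]), np.float64(0.006317266531973941)) [ 0.53386251 -0.27347894  0.084     ]
a [ 0.48737876 -0.01838862] [np.float64(55.20457357135176), np.float64(56.54661897172184), np.float64(54.28662043289609), np.float64(55.16694393658265)] [np.float64(0.08776506975933249), np.float64(0.09050947790382784), np.float64(0.08995491443815275), np.float64(0.08904353615209334)]
b [ 0.52643342 -0.28069319] [np.float64(63.257258414063884), np.float64(64.00609408714911), np.float64(64.63575567909872), np.float64(62.34064295474221)] [np.float64(0.08651353432390278), np.float64(0.09014193358625769), np.float64(0.08919385488097838), np.float64(0.09229178106376723)]
tubetop [ 0.48565967 -0.01836609  0.124     ] (array([ 0.4872308 , -0.01758661,  0.12338115]), np.float64(0.003442742276195388))
vial [0.54546147 0.17040243 0.122     ] [0.54507654 0.17892213 0.06      ] beaker [ 0.63772937 -0.38747913  0.08      ]
```

>>> {"method": "play_rows", "body": {"commands": "0.48 330 480 0 40;0.48 330 480 0 40;0.48 330 480 0 40;0.48 330 480 0 40;0.48 330 480 0 40;0.48 330 480 0 40;0.48 330 480 0 40;0.48 330 480 0 40;0.48 330 480 0 40;0.48 330 480 0 40"}}

```text
time: 0.93
ee_pos: [0.3688, -0.1886, 0.2312]
tcp_rot: [180.0, 0.0, 53.9]
wrist_force: [2.0, -0.9, -0.8]
opening: 0.0411
```

Run:
```python
from h import *
o=get_obs();print(o)
print(plane('scene',327,265,0),plane('scene',160,385,0))
```

```text
{'time': 0.9333, 'q': array([-2.70802403e+01, -1.34557696e+01, -7.24941602e+00,  9.61919105e+01,
       -3.86904879e-03,  9.90219424e+01]), 'qd': array([69.12546946,  6.19948727,  4.66669911, -1.50807572,  0.12915089,
       68.61955232]), 'joint_efforts': array([-9.43291783e+00, -3.49940872e+01,  4.52253771e+01,  9.52953883e-01,
        4.04682965e-02, -1.99607983e+00]), 'ee_pos': array([ 0.3687911 , -0.1885811 ,  0.23124388]), 'tcp_rot': array([1.79985129e+02, 1.55632655e-03, 5.38978166e+01]), 'wrist_force': array([ 1.95090824, -0.86375402, -0.77424866]), 'torque': array([-0.07394943, -0.02093633, -0.00442388]), 'opening': 0.041105546026358006}
[ 0.64338514 -0.11927103  0.        ] [0.70080521 0.37827624 0.        ]
```

>>> {"method": "play_rows", "body": {"commands": "0.48 100 146 0 0;0.48 100 146 0 0;0.48 100 146 0 0;0.48 100 146 0 0;0.48 100 146 0 0;0.48 100 146 0 0;0.48 100 146 0 0;0.48 100 146 0 0"}}

```text
time: 1.6
ee_pos: [0.4677, -0.0453, 0.2312]
tcp_rot: [-180.0, 0.0, 53.9]
wrist_force: [0.2, -0.0, 0.2]
opening: 0.0412
```

Run:
```python
from h import *
o=get_obs();print(o['ee_pos'],o['wrist_force'],o['opening'])
for n in('top','scene'):
  im=camera(n); p=proj(n,[.487,-.018,.16]); x,y=int(p[0])-75,int(p[1])-55
  crop(n,im,x,y,150,110,5,n+'1'); print(n,x,y)
```

```text
[ 0.46773024 -0.04529191  0.23118528] [ 0.21733268 -0.01023709  0.22934196] 0.04120230964802743
top 203 240
scene 289 194
```

View pics/scene1.png

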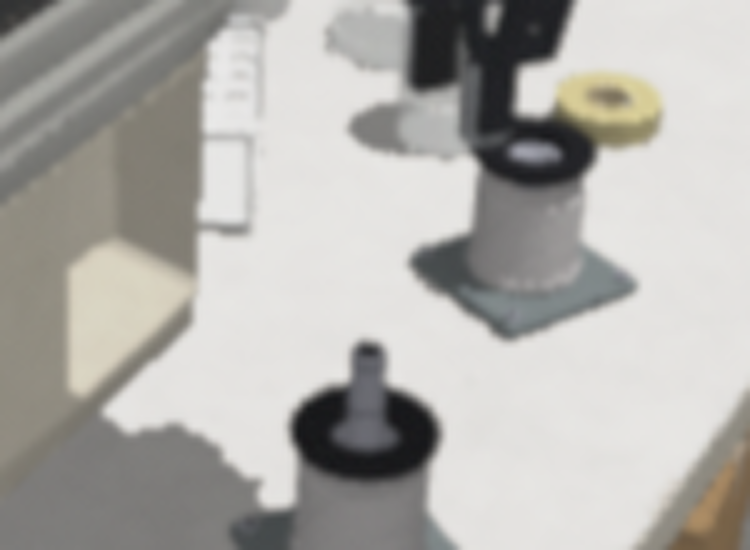

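View pics/top1.png

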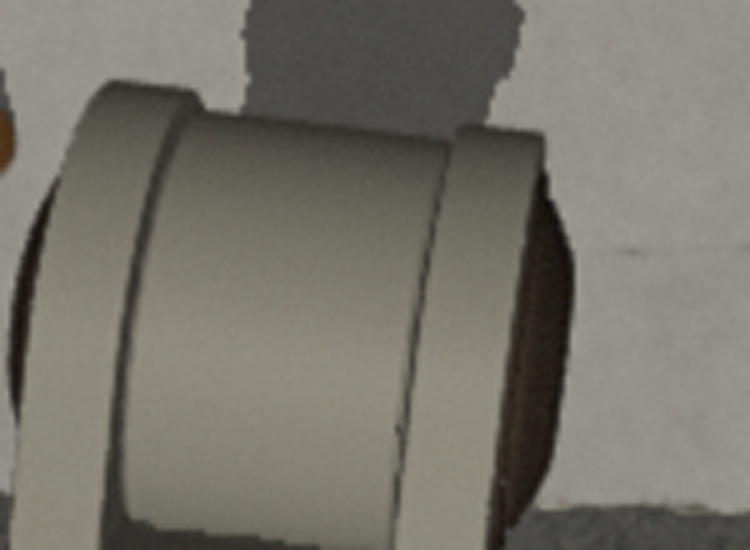

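The scene view shows the fingers right of the tube (tube top near 363,264), all clear. Centre and descend.

>>> {"method": "play_rows", "body": {"commands": "0.48 19 27 0 0;0.48 19 27 0 0;0.48 19 27 -40 0;0.48 19 27 -80 0;0.48 19 27 -110 0;0.48 19 27 -125 0;0.48 19 27 -131 0;0.48 19 27 -131 0;0.48 19 27 -131 0"}}

```text
time: 2.45
ee_pos: [0.4876, -0.0181, 0.1015]
tcp_rot: [179.9, -0.0, 53.9]
wrist_force: [-0.2, -0.2, 0.8]
opening: 0.0406
```

Run:
```python
from h import *
o=get_obs();print(o['ee_pos'],o['wrist_force'],o['torque'])
n='scene'
im=camera(n); p=proj(n,[.487,-.018,.11]); x,y=int(p[0])-60,int(p[1])-45
crop(n,im,x,y,120,90,6,n+'2'); print(n,x,y)
```

```text
[ 0.48757046 -0.01814067  0.10147101] [-0.21740371 -0.1502181   0.81295562] [-0.03377636 -0.01282827 -0.02571085]
scene 303 223
```

View pics/scene2.png

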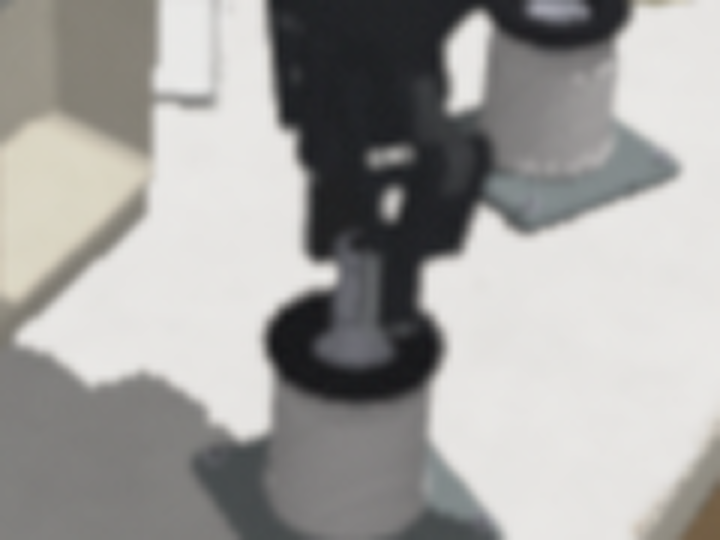

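Run:
```python
from h import *
o=get_obs();M=R.from_euler('xyz',o['tcp_rot'],degrees=True).as_matrix()
def f(p):
    u,v=proj('scene',p);return round((u-303)*6),round((v-223)*6)
for s in(-1,1):
  for r in (.0206,.035):
    for b in (0,-.006,-.03): print(s,r,b,f(o['ee_pos']+M@[0,s*r,b]))
print('tcp',f(o['ee_pos']),'tubetop',f([.487,-.018,.124]),'collar c',f([.487,-.018,.084]))
```

```text
-1 0.0206 0 (383, 323)
-1 0.0206 -0.006 (384, 309)
-1 0.0206 -0.03 (387, 254)
-1 0.035 0 (401, 346)
-1 0.035 -0.006 (402, 332)
-1 0.035 -0.03 (406, 277)
1 0.0206 0 (334, 260)
1 0.0206 -0.006 (335, 247)
1 0.0206 -0.03 (338, 193)
1 0.035 0 (318, 239)
1 0.035 -0.006 (318, 226)
1 0.035 -0.03 (321, 172)
tcp (358, 291) tubetop (363, 242) collar c (358, 332)
```

Fingers straddle the tube as intended (right finger tip at ~400,335, tube top ~360,240). Now feel down.

>>> {"method": "play_rows", "body": {"commands": "0.48 0 0 -6 0;0.48 0 0 -12 0;0.48 0 0 -15 0;0.48 0 0 -18 0;0.48 0 0 -18 0"}}

```text
time: 2.92
ee_pos: [0.4872, -0.0175, 0.082]
tcp_rot: [-180.0, 0.0, 53.9]
wrist_force: [-1.7, 0.2, 2.4]
opening: 0.0408
```

>>> {"method": "play_rows", "body": {"commands": "0.48 0 0 -1 0;0.48 0 0 -2 0;0.48 0 0 -3 0;0.48 0 0 -3 0"}}

```text
time: 3.25
ee_pos: [0.4873, -0.0175, 0.0798]
tcp_rot: [180.0, -0.0, 53.9]
wrist_force: [-2.5, 0.8, 5.9]
opening: 0.041
```

>>> {"method": "play_rows", "body": {"commands": "0.48 0 0 -1 0;0.48 0 0 -2 0;0.48 0 0 -3 0;0.48 0 0 -3 0"}}

```text
time: 3.58
ee_pos: [0.4873, -0.0175, 0.0769]
tcp_rot: [180.0, -0.0, 53.9]
wrist_force: [-2.9, -0.6, 7.0]
opening: 0.041
```

>>> {"method": "play_rows", "body": {"commands": "0.48 0 0 -1 0;0.48 0 0 -2 0;0.48 0 0 -2 0"}}

```text
time: 3.83
ee_pos: [0.4873, -0.0175, 0.0754]
tcp_rot: [180.0, -0.0, 53.9]
wrist_force: [-3.8, 0.4, 9.1]
opening: 0.041
```

Run:
```python
from h import *
o=get_obs();print(o['ee_pos'],o['wrist_force'],o['torque'])
n='scene'
im=camera(n); crop(n,im,303,223,120,90,6,n+'3')
```

```text
[ 0.48730598 -0.01749393  0.07538271] [-3.7772166   0.35144828  9.10878671] [-0.03417644  0.9059295   0.01559452]
```

View pics/scene3.png

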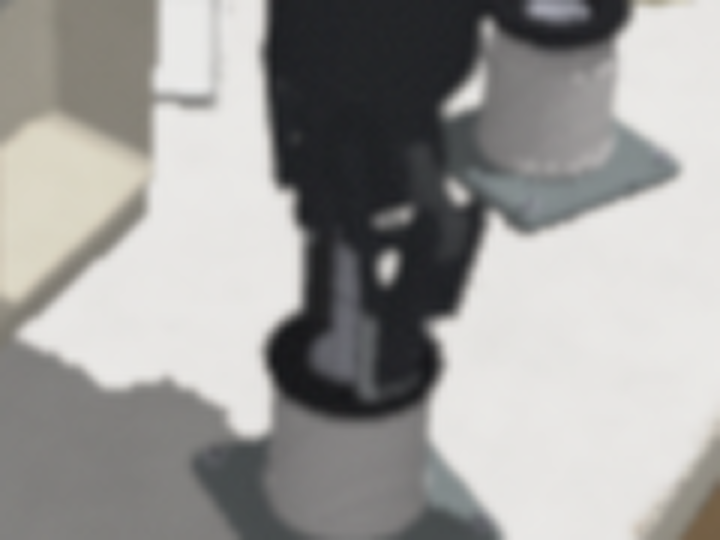

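>>> {"method": "play_rows", "body": {"commands": "0.48 0 0 -1 0;0.48 0 0 -1 0;0.48 0 0 -1 0"}}

```text
time: 4.13
ee_pos: [0.4874, -0.0175, 0.0753]
tcp_rot: [179.9, -0.0, 53.9]
wrist_force: [-8.6, 0.4, 17.0]
opening: 0.0411
```

>>> {"method": "play_rows", "body": {"commands": "0.48 0 0 -1 0;0.48 0 0 -1 0;0.48 0 0 -1 0"}}

```text
time: 4.38
ee_pos: [0.4874, -0.0175, 0.0752]
tcp_rot: [179.9, -0.1, 53.9]
wrist_force: [-11.1, -0.3, 25.1]
opening: 0.0414
```

Run:
```python
from h import *
o=get_obs();print(o['ee_pos'],o['wrist_force'],o['torque'])
n='scene'
im=camera(n); crop(n,im,303,223,120,90,6,n+'4')
```

```text
[ 0.48739588 -0.01752037  0.07521905] [-11.05479762  -0.30006232  25.13191814] [0.06451776 2.40097241 0.00908772]
```

View pics/scene4.png

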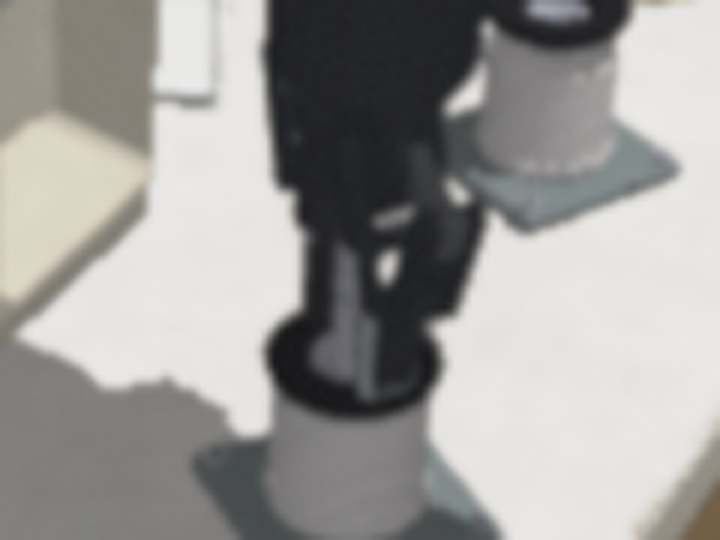

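On the solid stop. Back off at once and look.

>>> {"method": "play_rows", "body": {"commands": "0.48 0 0 2 0;0.48 0 0 5 0;0.48 0 0 10 0;0.48 0 0 20 0;0.48 0 0 40 0;0.48 0 0 70 0;0.48 0 0 75 0;0.48 0 0 75 0"}}

```text
time: 5.1
ee_pos: [0.4885, -0.0175, 0.1499]
tcp_rot: [179.8, -0.1, 53.9]
wrist_force: [0.6, 0.2, 0.0]
opening: 0.0409
```

Run:
```python
from h import *
o=get_obs();print(o['ee_pos'],o['wrist_force'],o['torque'])
n='scene'
im=camera(n); cv2.imwrite('pics/s5full.png',im[:,:,::-1]);crop(n,im,303,223,120,90,6,n+'5')
```

```text
[ 0.48849687 -0.01752412  0.14987602] [0.64570462 0.20903729 0.04652942] [-0.01009644 -0.03412852  0.04762183]
```

View pics/scene5.png

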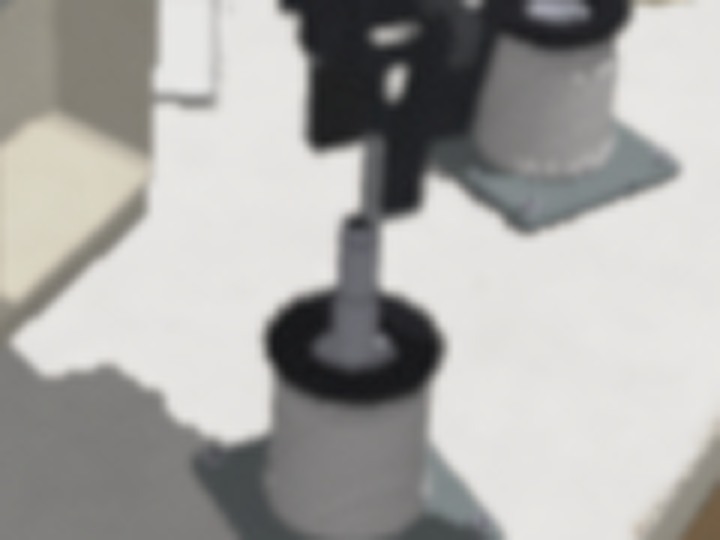

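Run:
```python
from h import *
for z in(.132,.134,.136): print(plane('scene',303+358.5/6-.4,223+221.5/6-.4,z))
print([ (round((u-303)*6),round((v-223)*6)) for u,v in [proj('scene',[.4875,-.0178,z]) for z in(.084,.124,.130,.134,.138)]])
```

```text
[ 0.49086739 -0.01899834  0.132     ]
[ 0.48955869 -0.01639195  0.134     ]
[ 0.48824999 -0.01378557  0.136     ]
[(357, 331), (362, 242), (363, 228), (363, 219), (364, 210)]
```

>>> {"method": "play_rows", "body": {"commands": "0.48 0 0 -20 0;0.48 0 0 -38 0;0.48 0 0 -44 0;0.48 0 0 -44 0"}}

```text
time: 5.48
ee_pos: [0.4858, -0.0174, 0.1007]
tcp_rot: [-179.8, 0.1, 53.9]
wrist_force: [0.1, 0.2, 0.6]
opening: 0.0413
```

>>> {"method": "play_rows", "body": {"commands": "0.3 0 0 0 0;0.2 0 0 0 0;0.15 0 0 0 0;0.1 0 0 0 0;0.1 0 0 0 0;0.1 0 0 0 0;0.1 0 0 0 0", "force": 25}}

```text
time: 6.07
ee_pos: [0.4878, -0.0176, 0.1042]
tcp_rot: [179.9, -0.0, 53.9]
wrist_force: [-0.2, -0.3, 6.4]
opening: 0.0154
```

>>> {"method": "play_rows", "body": {"commands": "0.1 0 0 1 0;0.1 0 0 2 0;0.1 0 0 3 0;0.1 0 0 3 0;0.1 0 0 3 0"}}

```text
time: 6.48
ee_pos: [0.4872, -0.0175, 0.1062]
tcp_rot: [-180.0, 0.0, 53.9]
wrist_force: [1.1, -0.5, -1.2]
opening: 0.0151
```

Run:
```python
from h import *
o=get_obs();print(o['ee_pos'],o['wrist_force'],o['torque'])
n='scene'
im=camera(n); crop(n,im,303,223,120,90,6,n+'6')
```

```text
[ 0.48720254 -0.01751591  0.10616935] [ 1.09327808 -0.53296647 -1.16835653] [-0.14805723 -0.17439284  0.03878452]
```

View pics/scene6.png

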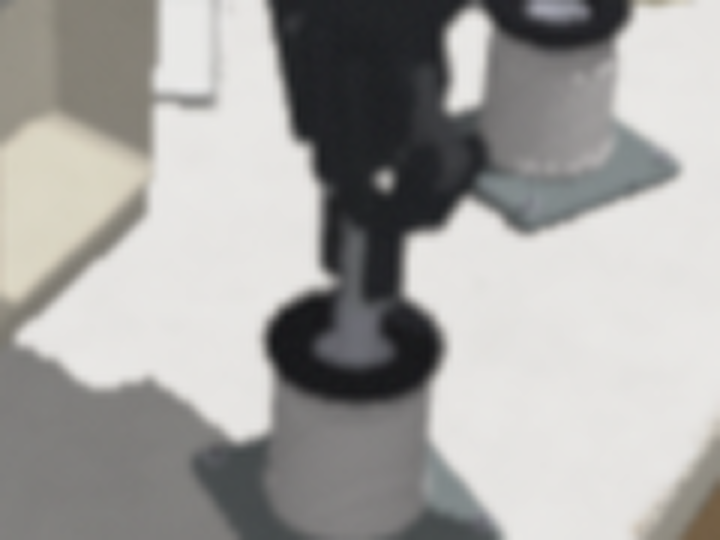

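>>> {"method": "play_rows", "body": {"commands": "0.1 0 0 1 0;0.1 0 0 2 0;0.1 0 0 4 0;0.1 0 0 4 0"}}

```text
time: 6.87
ee_pos: [0.4873, -0.0175, 0.1106]
tcp_rot: [180.0, -0.0, 53.9]
wrist_force: [-0.6, 0.5, -0.7]
opening: 0.0152
```

>>> {"method": "play_rows", "body": {"commands": "0.1 0 0 4 0;0.1 0 0 10 0;0.1 0 0 18 0;0.1 0 0 18 0"}}

```text
time: 7.2
ee_pos: [0.488, -0.0176, 0.1304]
tcp_rot: [179.9, -0.1, 53.9]
wrist_force: [-0.1, -0.6, -1.4]
opening: 0.0153
```

>>> {"method": "play_rows", "body": {"commands": "0.1 0 0 15 0;0.1 0 0 35 0;0.1 0 0 60 0;0.1 0 0 75 0;0.1 0 0 75 0;0.1 0 0 75 0"}}

```text
time: 7.7
ee_pos: [0.4877, -0.0175, 0.2037]
tcp_rot: [179.9, -0.0, 53.9]
wrist_force: [-0.4, -0.3, -2.2]
opening: 0.0149
```

Run:
```python
from h import *
o=get_obs();print(o['ee_pos'],o['wrist_force'],o['torque'],o['opening'])
n='scene'
im=camera(n); cv2.imwrite('pics/s7full.png',im[:,:,::-1]);p=proj(n,o['ee_pos']);x,y=int(p[0])-60,int(p[1])-40;crop(n,im,x,y,120,90,6,n+'7');print(x,y)
```

```text
[ 0.48773788 -0.017525    0.20374114] [-0.36407183 -0.28851479 -2.18420499] [-0.0547244   0.0137054  -0.01985769] 0.014947876588366875
304 191
```

View pics/scene7.png

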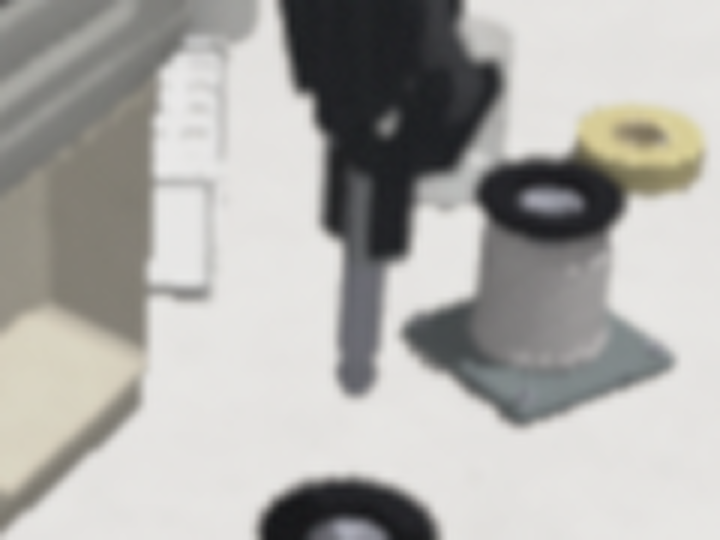

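Run:
```python
from h import *
o=get_obs();p=o['ee_pos']
for d in(.055,.060,.065,.07):
  u,v=proj('scene',p-[0,0,d]);print(d,(u-304)*6,(v-191)*6)
```

```text
0.055 358.9817595477417 379.7254794607294
0.06 358.3413790493604 391.43443819874426
0.065 357.70456656513124 403.0781580192913
0.07 357.07129235798914 414.65718264608665
```

>>> {"method": "play_rows", "body": {"commands": "0.1 6 -40 0 0;0.1 12 -80 0 0;0.1 18 -120 0 0;0.1 24 -160 0 0;0.1 29 -200 0 0;0.1 34 -235 0 0;0.1 38 -255 0 0;0.1 39 -262 0 0;0.1 39 -262 0 0;0.1 39 -262 0 0"}}

```text
time: 8.58
ee_pos: [0.5258, -0.2789, 0.2021]
tcp_rot: [-179.9, -0.0, 53.9]
wrist_force: [-0.1, 0.2, -1.3]
opening: 0.0149
```

>>> {"method": "play_rows", "body": {"commands": "0.1 0 0 -15 0;0.1 0 0 -30 0;0.1 0 0 -36 0;0.1 0 0 -36 0;0.1 0 0 -36 0"}}

```text
time: 9.0
ee_pos: [0.5262, -0.2785, 0.1676]
tcp_rot: [-180.0, -0.0, 54.0]
wrist_force: [0.0, -0.8, -1.4]
opening: 0.015
```

Run:
```python
from h import *
o=get_obs();print(o['ee_pos'],o['wrist_force'],o['torque'],o['opening'])
n='scene'
im=camera(n); cv2.imwrite('pics/s8full.png',im[:,:,::-1]);p=proj(n,o['ee_pos']);x,y=int(p[0])-60,int(p[1])-40;crop(n,im,x,y,120,90,6,n+'8');print(x,y)
u,v=proj(n,o['ee_pos']-[0,0,.062]);print('tip',(u-x)*6,(v-y)*6)
n='top';im=camera(n);crop(n,im,320,230,150,110,5,n+'8')
```

```text
[ 0.52620943 -0.27846863  0.16759617] [ 0.01733664 -0.79491966 -1.4444324 ] [-0.00490896 -0.03897524  0.01645021] 0.015018889325413254
339 155
tip 348.440596090946 367.9729959408211
```

View pics/scene8.png

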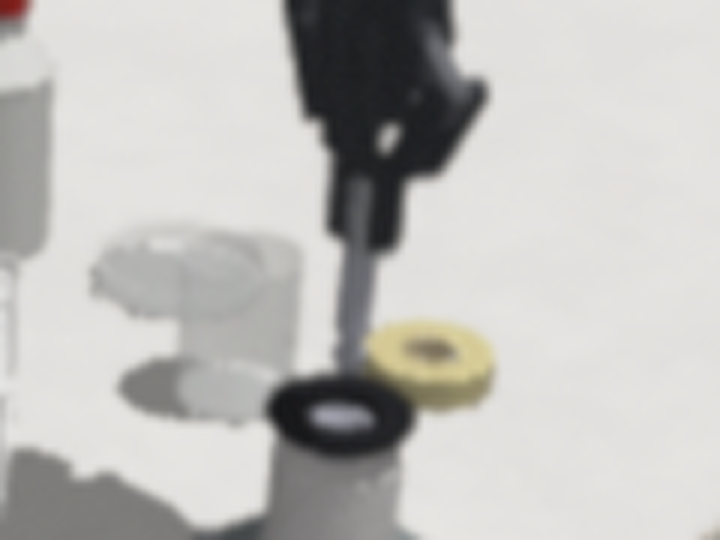

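View pics/top8.png

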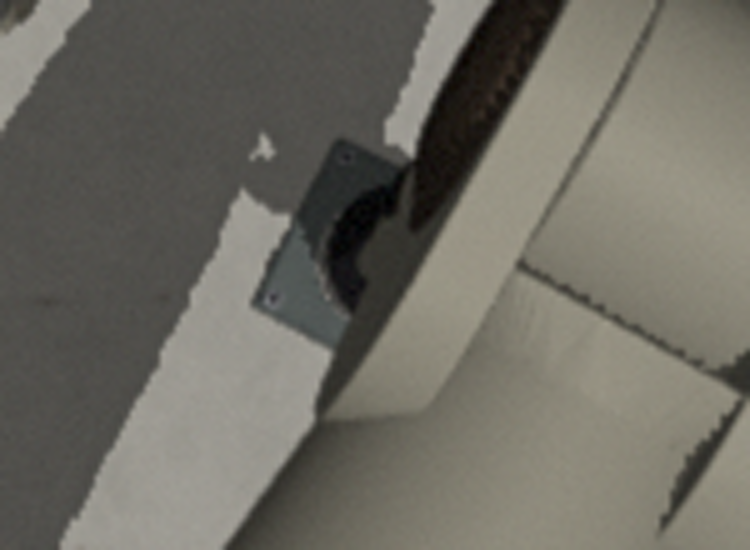

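Run:
```python
from h import *
for p in([.5262,-.2798,.076],[.5262,-.2798,.084],[.5262,-.2798,.092],[.5262,-.2785,.084]):
  u,v=proj('scene',p);print(p,(u-339)*6,(v-155)*6)
p=proj('scene',[.4872,-.0175,.084]);print(p)
```

```text
[0.5262, -0.2798, 0.076] 344.0624302680185 425.0768873237887
[0.5262, -0.2798, 0.084] 345.5817533561959 409.4580727847534
[0.5262, -0.2798, 0.092] 347.11199602662373 393.7270036954204
[0.5262, -0.2785, 0.084] 344.34296071829795 410.6981775441468
(np.float64(362.54331156310366), np.float64(278.35541878679805))
```

>>> {"method": "play_rows", "body": {"commands": "0.1 0 -1.2 0 0;0.1 0 -1.2 -8 0;0.1 0 -1.2 -16 0;0.1 0 -1.2 -20 0;0.1 0 -1.2 -20 0;0.1 0 -1.2 -20 0"}}

```text
time: 9.6
ee_pos: [0.526, -0.2806, 0.1467]
tcp_rot: [-179.9, 0.0, 53.9]
wrist_force: [-0.2, 0.3, -0.9]
opening: 0.0154
```

>>> {"method": "play_rows", "body": {"commands": "0.1 0 0 -3 0;0.1 0 0 -6 0;0.1 0 0 -9 0;0.1 0 0 -9 0"}}

```text
time: 9.93
ee_pos: [0.5261, -0.2806, 0.1375]
tcp_rot: [-180.0, 0.0, 53.9]
wrist_force: [-0.5, 0.3, -0.7]
opening: 0.0152
```

>>> {"method": "play_rows", "body": {"commands": "0.1 0 0 -3 0;0.1 0 0 -6 0;0.1 0 0 -8 0;0.1 0 0 -8 0"}}

```text
time: 10.27
ee_pos: [0.5261, -0.2806, 0.1297]
tcp_rot: [-180.0, 0.0, 53.9]
wrist_force: [0.6, -0.4, -1.4]
opening: 0.0148
```

Run:
```python
from h import *
o=get_obs();print(o['ee_pos'],o['wrist_force'],o['torque'],o['opening'])
n='scene'
im=camera(n); p=proj(n,[.5262,-.28,.12]);x,y=int(p[0])-60,int(p[1])-40;crop(n,im,x,y,120,90,6,n+'9');print(x,y)
```

```text
[ 0.52609207 -0.2806066   0.12965745] [ 0.60367953 -0.4399279  -1.36945682] [ 0.0842544  -0.03158472 -0.02051264] 0.014843923595328273
337 171
```

View pics/scene9.png

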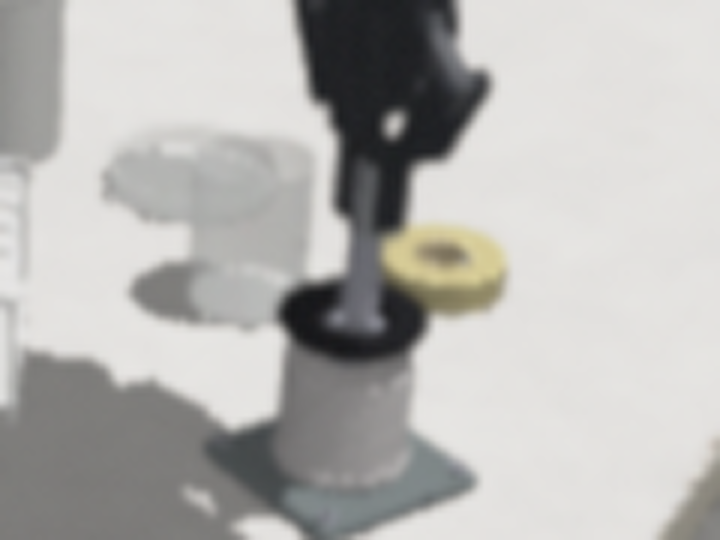

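>>> {"method": "play_rows", "body": {"commands": "0.1 0 0 -2 0;0.1 0 0 -4 0;0.1 0 0 -5 0;0.1 0 0 -5 0"}}

```text
time: 10.65
ee_pos: [0.5265, -0.2807, 0.1252]
tcp_rot: [180.0, -0.0, 53.9]
wrist_force: [1.3, 0.6, -2.0]
opening: 0.0151
```

>>> {"method": "play_rows", "body": {"commands": "0.1 0 0 -1 0;0.1 0 0 -3 0;0.1 0 0 -4 0;0.1 0 0 -4 0"}}

```text
time: 10.98
ee_pos: [0.5264, -0.2807, 0.1211]
tcp_rot: [180.0, -0.0, 53.9]
wrist_force: [2.3, 0.3, -1.7]
opening: 0.0149
```

>>> {"method": "play_rows", "body": {"commands": "0.1 0 0 -1 0;0.1 0 0 -2 0;0.1 0 0 -3 0;0.1 0 0 -3 0"}}

```text
time: 11.32
ee_pos: [0.5264, -0.2807, 0.1181]
tcp_rot: [180.0, -0.0, 53.9]
wrist_force: [3.1, -0.6, 0.7]
opening: 0.0146
```

>>> {"method": "play_rows", "body": {"commands": "0.1 0.5 0 0 0;0.1 1 0 0 0;0.1 1 0 0 0"}}

```text
time: 11.57
ee_pos: [0.5269, -0.2806, 0.118]
tcp_rot: [-179.9, 0.0, 53.9]
wrist_force: [1.0, 0.6, -0.2]
opening: 0.0151
```

>>> {"method": "play_rows", "body": {"commands": "0.1 0 0 -1 0;0.1 0 0 -2 0;0.1 0 0 -2 0"}}

```text
time: 11.82
ee_pos: [0.527, -0.2807, 0.1159]
tcp_rot: [-180.0, 0.0, 53.9]
wrist_force: [1.2, -0.7, -1.0]
opening: 0.0147
```

>>> {"method": "play_rows", "body": {"commands": "0.1 0.3 0 -1 0;0.1 0.3 0 -2 0;0.1 0.3 0 -2 0"}}

```text
time: 12.07
ee_pos: [0.5274, -0.2807, 0.1139]
tcp_rot: [-180.0, 0.0, 53.9]
wrist_force: [0.0, -0.3, -1.5]
opening: 0.0153
```

>>> {"method": "play_rows", "body": {"commands": "0.1 0 0 -1 0;0.1 0 0 -2 0;0.1 0 0 -2 0"}}

```text
time: 12.32
ee_pos: [0.5275, -0.2806, 0.112]
tcp_rot: [-180.0, 0.0, 53.9]
wrist_force: [-0.4, -0.6, -0.6]
opening: 0.0154
```

>>> {"method": "play_rows", "body": {"commands": "0.1 0 0 -1 0;0.1 0 0 -2 0;0.1 0 0 -2 0"}}

```text
time: 12.57
ee_pos: [0.5275, -0.2807, 0.11]
tcp_rot: [-180.0, 0.0, 53.9]
wrist_force: [0.2, -0.8, -0.6]
opening: 0.0151
```

>>> {"method": "play_rows", "body": {"commands": "0.1 0 0 -1 0;0.1 0 0 -2 0;0.1 0 0 -2 0", "force": 50}}

```text
time: 12.82
ee_pos: [0.5278, -0.2808, 0.1083]
tcp_rot: [180.0, -0.0, 53.9]
wrist_force: [0.7, -0.9, -0.6]
opening: 0.0147
```

>>> {"method": "play_rows", "body": {"commands": "0.1 0 0 -1 0;0.1 0 0 -2 0;0.1 0 0 -2 0"}}

```text
time: 13.07
ee_pos: [0.5279, -0.2809, 0.1071]
tcp_rot: [179.9, -0.0, 53.9]
wrist_force: [0.0, 0.5, 3.7]
opening: 0.0147
```

>>> {"method": "play_rows", "body": {"commands": "0.1 0 0 -1 0;0.1 0 0 -2 0;0.1 0 0 -2 0"}}

```text
time: 13.32
ee_pos: [0.528, -0.2809, 0.1057]
tcp_rot: [179.9, -0.0, 53.9]
wrist_force: [-2.3, 0.4, 8.2]
opening: 0.0146
```

>>> {"method": "play_rows", "body": {"commands": "0.1 0 0 -0.5 0;0.1 0 0 -1 0;0.1 0 0 -1 0"}}

```text
time: 13.57
ee_pos: [0.528, -0.2809, 0.105]
tcp_rot: [179.9, -0.0, 53.9]
wrist_force: [-1.9, -0.3, 10.8]
opening: 0.0146
```

>>> {"method": "play_rows", "body": {"commands": "0.1 0 0 -0.5 0;0.1 0 0 -1 0;0.1 0 0 -1 0"}}

```text
time: 13.82
ee_pos: [0.5279, -0.2809, 0.1032]
tcp_rot: [179.9, -0.0, 53.9]
wrist_force: [0.7, -0.3, 2.9]
opening: 0.0139
```

Run:
```python
from h import *
o=get_obs();print(o['ee_pos'],o['wrist_force'],o['torque'],o['opening'])
n='scene'
im=camera(n); crop(n,im,337,171,120,90,6,n+'10')
```

```text
[ 0.5279307  -0.28093245  0.10319867] [ 0.73274113 -0.27868196  2.93888688] [-0.05034033 -0.15915149  0.00217283] 0.013944489954816227
```

View pics/scene10.png

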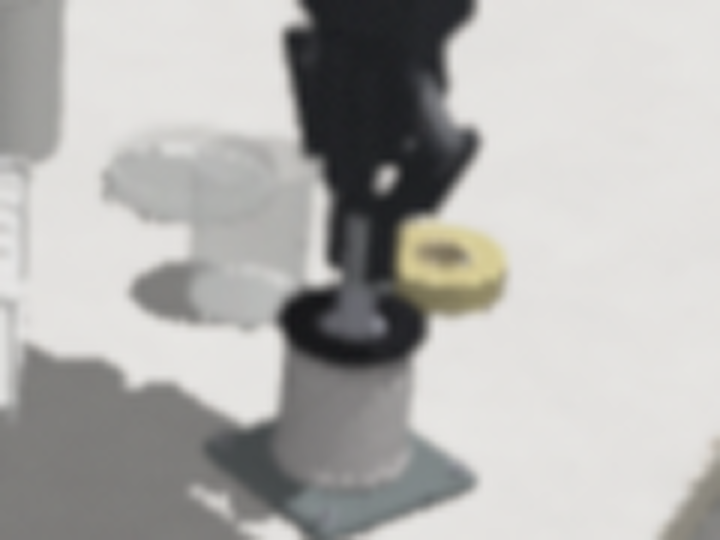

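>>> {"method": "play_rows", "body": {"commands": "0.1 0 0 -0.5 0;0.1 0 0 -1 0;0.1 0 0 -1 0"}}

```text
time: 14.12
ee_pos: [0.5279, -0.2809, 0.1017]
tcp_rot: [179.9, -0.0, 53.9]
wrist_force: [-0.1, -0.8, 5.4]
opening: 0.0149
```

>>> {"method": "play_rows", "body": {"commands": "0.1 0 0 -0.5 0;0.1 0 0 -1 0;0.1 0 0 -1 0"}}

```text
time: 14.37
ee_pos: [0.5279, -0.2809, 0.1007]
tcp_rot: [179.9, -0.0, 53.9]
wrist_force: [0.8, -0.3, 5.5]
opening: 0.0146
```

>>> {"method": "play_rows", "body": {"commands": "0.1 0 0 -0.5 0;0.1 0 0 -1 0;0.1 0 0 -1 0"}}

```text
time: 14.62
ee_pos: [0.5279, -0.2809, 0.0997]
tcp_rot: [179.9, -0.0, 53.9]
wrist_force: [-0.3, -1.1, 5.6]
opening: 0.0146
```

>>> {"method": "play_rows", "body": {"commands": "0.1 0 0 -0.5 0;0.1 0 0 -1 0;0.1 0 0 -1 0"}}

```text
time: 14.87
ee_pos: [0.5279, -0.2809, 0.0987]
tcp_rot: [179.9, -0.0, 53.9]
wrist_force: [0.5, -0.4, 5.9]
opening: 0.0148
```

>>> {"method": "play_rows", "body": {"commands": "0.1 0 0 -0.5 0;0.1 0 0 -1 0;0.1 0 0 -1 0"}}

```text
time: 15.12
ee_pos: [0.5279, -0.2809, 0.0977]
tcp_rot: [179.9, -0.0, 53.9]
wrist_force: [0.4, -0.4, 5.6]
opening: 0.0147
```

Run:
```python
from h import *
n='scene'
im=camera(n); crop(n,im,337,171,120,90,6,n+'11')
```

```text
(no output)
```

View pics/scene11.png

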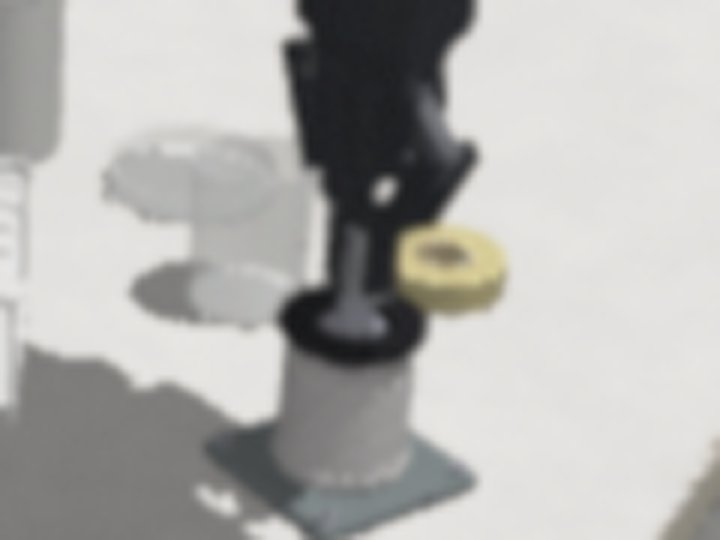

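>>> {"method": "play_rows", "body": {"commands": "0.1 0 0 -0.5 0;0.1 0 0 -1 0;0.1 0 0 -1 0"}}

```text
time: 15.42
ee_pos: [0.5276, -0.2808, 0.0961]
tcp_rot: [180.0, 0.0, 53.9]
wrist_force: [2.2, -0.5, 3.0]
opening: 0.0142
```

>>> {"method": "play_rows", "body": {"commands": "0.1 0 0 -0.5 0;0.1 0 0 -1 0;0.1 0 0 -1 0"}}

```text
time: 15.67
ee_pos: [0.5276, -0.2807, 0.0951]
tcp_rot: [-180.0, 0.0, 53.9]
wrist_force: [1.9, -1.3, 2.9]
opening: 0.0143
```

>>> {"method": "play_rows", "body": {"commands": "0.1 0 0 -0.5 0;0.1 0 0 -1 0;0.1 0 0 -1 0"}}

```text
time: 15.92
ee_pos: [0.5276, -0.2808, 0.0948]
tcp_rot: [180.0, -0.0, 53.9]
wrist_force: [0.2, 0.3, 6.0]
opening: 0.0149
```

Run:
```python
from h import *
n='scene'
im=camera(n); crop(n,im,337,171,120,90,6,n+'12')
```

```text
(no output)
```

View pics/scene12.png

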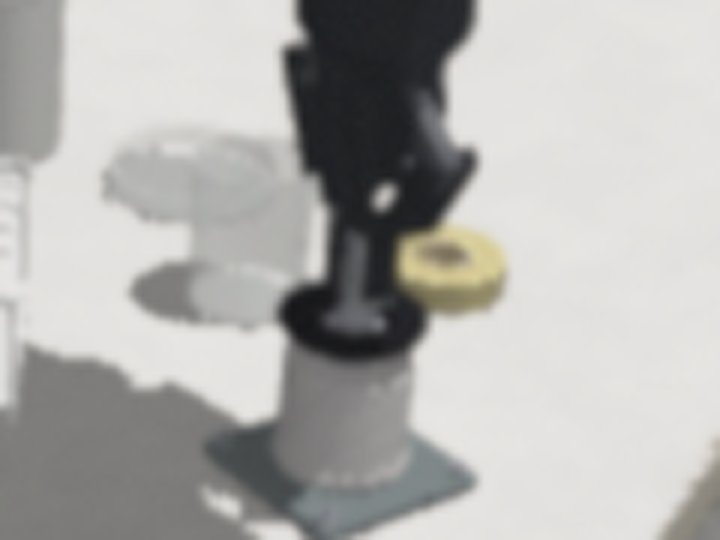

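Force dropped at TCP z 0.0965 (snap) and a stop is felt about 2 mm lower. Ease off 1 mm, open, rise.

>>> {"method": "play_rows", "body": {"commands": "0.1 0 0 1 0;0.1 0 0 1 0;0.3 0 0 1 0;0.45 0 0 1 0;0.45 0 0 1 0;0.45 0 0 1 0"}}

```text
time: 16.47
ee_pos: [0.5273, -0.2806, 0.0948]
tcp_rot: [-179.9, 0.0, 53.9]
wrist_force: [1.0, -0.1, 0.5]
opening: 0.0385
```

>>> {"method": "play_rows", "body": {"commands": "0.45 0 0 5 0;0.45 0 0 15 0;0.45 0 0 40 0;0.45 0 0 75 0;0.45 0 0 110 0;0.45 0 0 115 0;0.45 0 0 115 0"}}

```text
time: 17.05
ee_pos: [0.5286, -0.2813, 0.2143]
tcp_rot: [179.7, -0.0, 53.9]
wrist_force: [-0.8, 0.7, -0.1]
opening: 0.0386
```

Run:
```python
from h import *
n='scene'
o=get_obs();print(o['ee_pos'],o['wrist_force'])
im=camera(n); cv2.imwrite('pics/s13full.png',im[:,:,::-1]);crop(n,im,337,171,120,90,6,n+'13')
```

```text
[ 0.52863043 -0.28127684  0.21431172] [-0.76010241  0.67745463 -0.112216  ]
```

View pics/scene13.png

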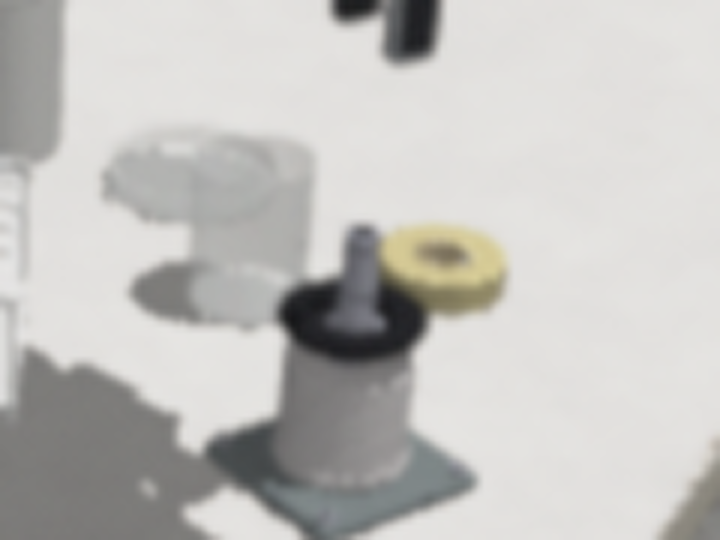

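Run:
```python
from h import *
for z in(.084,.088,.12,.124,.128,.134,.138):
  u,v=proj('scene',[.527,-.2805,z]);print(z,round((u-337)*6),round((v-171)*6))
```

```text
0.084 357 312
0.088 357 304
0.12 364 241
0.124 364 233
0.128 365 224
0.134 366 212
0.138 367 204
```

>>> {"method": "play_rows", "body": {"commands": "0.45 -60 0 20 0;0.45 -90 0 30 0;0.45 -90 0 30 0;0.45 -90 0 30 0;0.45 -90 0 30 0;0.45 -90 0 30 0;0.45 -90 0 30 0;0.45 -90 0 30 0"}}

```text
time: 17.77
ee_pos: [0.4382, -0.2805, 0.2392]
tcp_rot: [-179.9, 0.0, 54.0]
wrist_force: [-0.8, 0.1, 1.0]
opening: 0.0384
```

Run:
```python
from h import *
im=camera('scene'); cv2.imwrite('pics/s14.png',im[:,:,::-1])
```

```text
(no output)
```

View pics/s14.png

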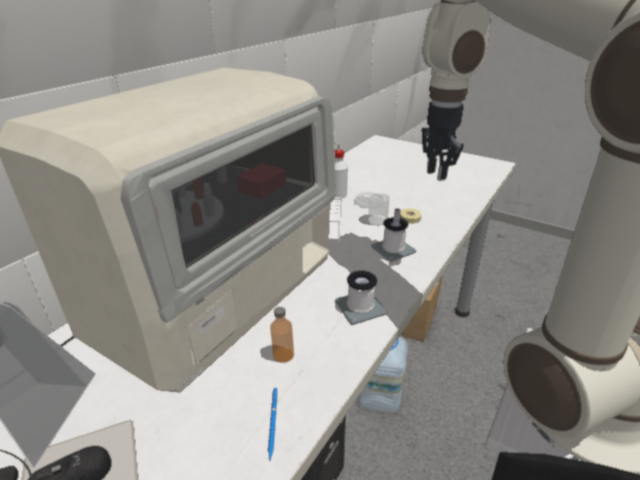

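The tube stands in the far coupling (top at 397,211). Coupling A at 362,281 is empty, and the beaker, rack and vial look unmoved.

```bash
python3 -c "
from workcell import *
print(job_done())"
```

```text
the job is handed in; nothing more can be done
None
```

The tube is now in the second coupling and appears locked there. I handed the job in at about 18 s of the 56 s allowed. I had no direct reading of the collar or seat joints, so that rests on felt forces and camera pictures.

- **Release:** I pressed coupling A's collar down with both fingers until it reached its stop. The tube rose about 9.5 mm, and drawing it out showed only about its own weight (readings of -0.7 to -2.2 N).
- **Insertion:** The push rose to about 11 N as the nose parted the jaws, then fell to about 5.5 N. It dropped again to 3 N at a TCP height of 0.096 m, which I took as the snap. The solid stop came about 1.5–2 mm lower, at 6 N.
- **After letting go:** The tube top measured about 0.124–0.125 m, as for a locked tube; a loose one would stand about 10 mm higher. The last picture shows the tube upright in coupling B, coupling A empty, and the beaker, rack and vial apparently unmoved (checked by eye only). The arm was clear of everything.

**Shortcomings:** At the bottom of the collar press I went about 2 mm too far. The force peaked at about 25 N vertically and 11 N sideways on the solid stop before I backed off. That is harder than needed, and the task said not to lean hard on the collar, though it is within the stated limits. The tube also touched the wall of the second coupling with about 3 N sideways, until I shifted it about 1 mm.

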